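Slide a pastry tray over the sill into its place in the display case

ROBOT

A 7-joint arm with a two-finger parallel gripper is mounted at the origin on the work surface. World frame = base frame: x ahead of the robot, y to its left, z up, the work surface at z = 0. Lengths are in m, angles in degrees, forces in N, time in s.
With the tool pointing down it reaches from about 0.425 to 0.875 m from the base axis. Payload 4.7 kg.
Tool frame: the origin (TCP) lies midway between the tips of the shut fingers; the grasp point (between the pads) lies 19 mm behind it; z points along the fingers, y is the line along which they close (so a half turn about z gives the same grasp; the last joint's range is limited). The gripper opens to 87 mm and grips with 3 to 60 N. Pads are 19 mm wide; open, the fingers measure 117 mm over their backs; the gripper's body (75 mm by 190 mm) begins 51 mm behind the grasp point.
Start: joints at [-67.145, 18.392, -4.016, 83.108, 1.295, 78.541, -3.26], TCP at [0.244, 0.602, 0.223] pointing down, gripper open.
Joint ranges: [-163.93, 163.93], [-17.29, 119.83], [-79.2, 71.16], [3.27, 140.29], [-89.18, 269.18], [5.43, 117.66], [-154.24, 154.24]. Speed limits (degrees/s): [147.25, 147.25, 180, 180, 180, 180, 180].

INTERFACE

Orientations are given as [roll, pitch, yaw] about the fixed x, y, z axes, in that order (R = Rz(yaw) Ry(pitch) Rx(roll)).
In Python, from cell import env gives the robot as it stands.
- The arm moves only by the tool step_arm, never from a script. Its argument "moves" is a list of rows, each an object with "dp": the shift along the tool's x, y, z in mm, a list of three; "dr": the turn, a rotation vector about the tool's x, y, z in rad, a list of three; "fingers": the closure, from 0 (fully open) to 1 (shut). In form: [{"dp": [dx, dy, dz], "dr": [ax, ay, az], "fingers": fingers}, ...]. A call has exactly 5 rows; each row shifts and turns the commanded pose from where the row before left it, along the tool's axes as they then stand; what a row does not reach is not made up. A row lasts 1/8 s, in which the tool goes at most 62.5 mm and 10.7 degrees, less where a joint would pass 70% of its speed; a pose out of reach is approached as far as the arm can. A call with a gripper value outside its range is refused whole. The fingers move at their own pace and stop on an object; "squeeze" is the grip in N (left out, the last holds). Time passes only in rows, so rows that do not move let the fingers close, or fill a call up. It gives the time, the measured TCP pose, the force, the opening and the grip force at its end, in the units of the state.
- env.get_obs(): the state, without advancing time (a new reading comes with each control period).
- env.read_camera(name): name is "scene" or "side" or "wrist"; returns the picture (384x512x3 uint8, red, green, blue); there is no depth.
- env.camera_model(name): a dict with "fx", "fy", "cx", "cy" (pixels), "k1" (the pictures are not rectified: a ray, as slopes to the right and down, at radius r is drawn at 1 + k1 r^2 times it, then the intrinsics apply), "R" (3x3) and "t" (3): a world point X has camera coordinates R X + t. Camera axes: x right, y down, z forward; pixel columns grow to the right and rows downward; lengths in m; the calibration is good to about 2 mm. A picture is of the moment at which its call begins: read the wrist's pose just before it. camera_model takes no time and is no camera call; for the wrist camera it gives the pose at the moment of the call.
- env.sign_off(): hands the job in; it is judged then, once.
The state is a dict: "time_s": time; "qpos": joint angles; "joint_velocities": joint speeds; "effort": joint torques, N m; "tool_pos": TCP position; "tool_rot": TCP orientation; "force": force on the tool from outside, world axes, zero at the start; "wrist_torque": the same for the moment, N m; "grip_width": finger opening in m; "grasp_force": force on a finger pad.
Only numpy, scipy, OpenCV 4.12 (cv2) and the standard library are available. Lean on these libraries where they do the work, as an engineer would, in place of code of your own. Each camera call takes 0.05 s, during which the arm holds its last target. There are 200 camera calls.

TASK

Put the refilled pastry tray that stands on the counter back into the open-backed display case: slide it along the counter (push it, do not lift it) and up over the raised sill, into the empty place in the row, until all of it is over the sill and it sits flat on the deck, square to the case. The two pastries must stay in the tray and not be touched, and the neighbouring trays and the other things on the counter must stay where they are.

Things in the scene. Friction and masses are not known exactly. Their poses are not given: they have to be found in the camera images.
- tray: The tray to load: open wooden tray lined with white paper, 120 mm (its x) by 150 mm (its y), 32 mm high; walls 9 mm, floor 6 mm thick; about 0.4 kg empty. Origin: centre of its underside; square to the case when its x is parallel to the case's. Going over the sill its near wall rises 10 to 20 mm; fingers pushing on it hold it by friction: let them rise with the ramp or it may jam.
- bun1: Round glazed pastry lying loose in the tray, 58 mm across, 40 mm high, flat foot, about 70 g. Origin: centre of its underside (6 mm above the tray's underside). Its top is 46 mm above the tray's underside, 14 mm above the tray's rim.
- bun2: The second pastry in the tray, the same as bun1.
- case: Steel and glass counter display case with no roof, fixed, 566 mm wide, open on the robot's side. Origin: at counter level, below the near edge of the sill's flat crest, mid width; x points level into the case, y along the sill, z up. The sill: a steel ramp rises from the counter (x -50 mm) to the crest (x 0, 10 mm above the counter), flat to x 10 mm, then a 5 mm drop to the deck.
- case_deck (a point): Point in the middle of the case's flat deck (case x 87.5 mm, y 0), on its surface, 5 mm above the counter. The deck reaches from case x 10 mm (sill) to 165 mm (front rail, 30 mm high, with a low glass front). The end panels' inner faces are at case y -275 and +275 mm, from case x 10 mm on, up to 135 mm high.
- ticket: Blank white price card with a blue stripe, on the front rail before the empty place. Its origin is not at the card but at the centre of the empty place, on the deck (case x 88 mm, y -175, 0 or 175 mm); axes as the case's. A tray centred there is 18 mm clear of sill and rail and 25 mm clear of a neighbour or end panel on each side. The other places have the same card.
- tray_b: Neighbouring tray with croissants, same tray as the one to load, standing in another place of the row, 1.1 kg, loose on the deck, 44 mm high with its contents. Origin: centre of its underside.
- tray_c: Neighbouring tray with sugared buns with red berries, in the remaining place of the row, 1.1 kg, loose, 35 mm high with its contents. Origin: centre of its underside.
- tongs: Steel pastry tongs lying on the counter to the left, 220 mm long, 16 mm high. Origin: near the middle, counter level.
- jar: Glass biscuit jar with a wooden stopper on the right, 90 mm across, 138 mm high. Origin: centre of its underside.
- cake_box: White cake carton with blue bands on the left, 170 by 170 mm, 77 mm high. Origin: centre of its underside.
- cup: White mug on the right, 84 mm across, 75 mm high. Origin: centre of its underside.
Mind the look-alikes: they are no part of the job. Leave any green or turquoise look-alike of the bun2 alone.

How it is judged:
By the outcome, as a careful person would: the job done as asked, in the order asked, and still so for the second after the job is handed in, with the robot touching nothing.
It also fails if it takes over 58 s, if anything falls off the work surface, if the arm or the gripper's body presses on something with over 40 N, if the wrist force passes 120 N, or if a joint passes its speed limit or range.

## Working session

There is one attempt and no reset: what is moved stays moved. The work goes in short steps, Python scripts to look and compute and a tool call to move; the robot and the scene stay as the last step left them, time stands still between calls to the robot, and variables do not carry over. Pictures are saved under pics/ and viewed, at most 10 in all, crops included, and the job is handed in when it is done.

Besides the shell and the picture viewer there is one more tool, called as name(argument=value, ...) on one line, values as JSON. step_arm: Moves the arm, as the interface text tells. Its arguments: {"type":"object","properties":{"moves":{"type":"array","items":{"type":"object","properties":{"dp":{"type":"array","items":{"type":"number"}},"dr":{"type":"array","items":{"type":"number"}},"fingers":{"type":"number"}}}},"squeeze":{"type":"number"}},"required":["moves"]}

```bash
mkdir -p pics; ls
python3 - <<'E'
from cell import env
import cv2,numpy as np
o=env.get_obs()
print(o['time_s'],o['tool_pos'],o['tool_rot'],o['force'],o['grip_width'])
for n in ['scene','side']:
    im=env.read_camera(n); cv2.imwrite(f'pics/{n}0.png',im[:,:,::-1])
    m=env.camera_model(n); print(n,{k:np.round(v,4).tolist() for k,v in m.items()})
E
```

```text
pics
0.0 [0.24380974 0.6019301  0.22143365] [-1.79886723e+02  6.05542298e-03  1.57956637e+02] [-0.8677923   0.04144106  0.19551763] 0.08719444888352239
scene {'fx': 419.7088, 'fy': 419.7088, 'cx': 256.4832, 'cy': 189.9307, 'k1': -0.0216, 'R': [[0.869, 0.4946, 0.013], [0.3443, -0.5857, -0.7338], [-0.3554, 0.6422, -0.6792]], 't': [-0.4971, -0.1518, 1.8345]}
side {'fx': 451.201, 'fy': 451.201, 'cx': 249.2933, 'cy': 191.499, 'k1': -0.1144, 'R': [[0.9095, -0.4154, -0.017], [-0.2258, -0.4593, -0.8591], [0.3491, 0.7852, -0.5115]], 't': [-0.4801, 0.1797, 1.1834]}
```

View pics/scene0.png

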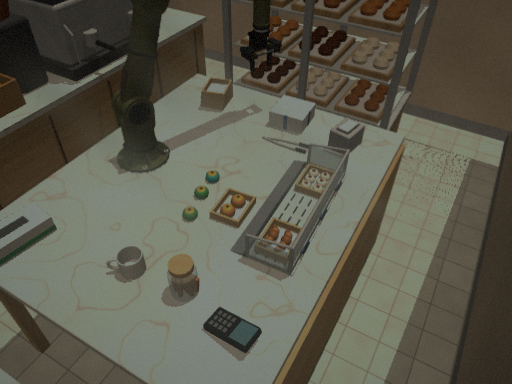

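View pics/side0.png

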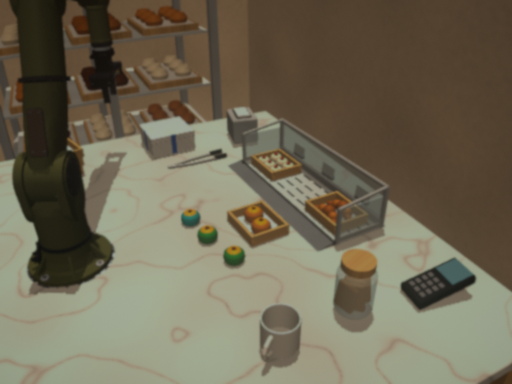

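The scene picture shows the tray at about (233,207), with three green or turquoise look-alikes at (213,176), (201,192) and (190,213). The case runs from (250,250) to (330,150), and its middle place is empty. The side picture agrees: tray at (258,222), empty place at about (305,188).

```bash
cat > h.py <<'E'
import numpy as np,cv2
def K(m): return np.array([[m['fx'],0,m['cx']],[0,m['fy'],m['cy']],[0,0,1.]])
def D(m): return np.array([m['k1'],0,0,0.])
def ray(m,px):
    u=cv2.undistortPoints(np.array(px,float).reshape(-1,1,2),K(m),D(m)).reshape(-1,2)
    R=np.array(m['R']);t=np.array(m['t'])
    return -R.T@t, np.c_[u,np.ones(len(u))]@R
def plane(m,px,z):
    c,d=ray(m,px); return c+d*((z-c[2])/d[:,2])[:,None]
def proj(m,X):
    R=np.array(m['R']);t=np.array(m['t'])
    return cv2.projectPoints(np.array(X,float).reshape(-1,3),cv2.Rodrigues(R)[0],t,K(m),D(m))[0].reshape(-1,2)
def tri(ms,ps):
    A=np.zeros((3,3));b=np.zeros(3);L=[]
    for m,p in zip(ms,ps):
        c,d=ray(m,[p]);d=d[0]/np.linalg.norm(d[0]);P=np.eye(3)-np.outer(d,d);A+=P;b+=P@c;L.append((c,P))
    X=np.linalg.solve(A,b);return X,[np.linalg.norm(P@(X-c)) for c,P in L]
E
python3 - <<'E'
import cv2
a=cv2.imread('pics/scene0.png')[140:275,180:360]; a=cv2.resize(a,None,fx=4.4,fy=4.4,interpolation=cv2.INTER_CUBIC)
b=cv2.imread('pics/side0.png')[115:275,175:395]; b=cv2.resize(b,None,fx=3.6,fy=3.6,interpolation=cv2.INTER_CUBIC)
cv2.imwrite('pics/sc_crop.png',a*1.0); cv2.imwrite('pics/si_crop.png',b)
print(a.shape,b.shape)
E
```

```text
(594, 792, 3) (576, 792, 3)[ WARN:0@0.074] global loadsave.cpp:1063 imwrite_ Unsupported depth image for selected encoder is fallbacked to CV_8U.
```

View pics/sc_crop.png

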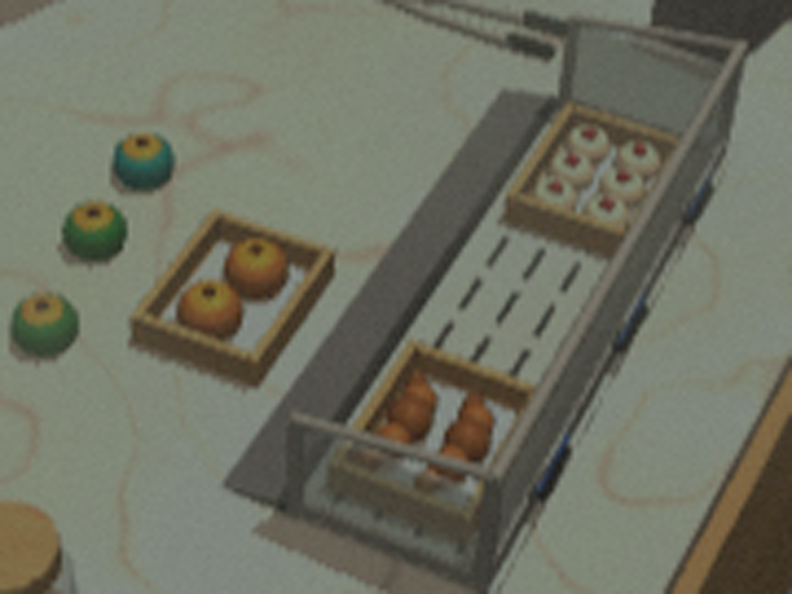

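View pics/si_crop.png

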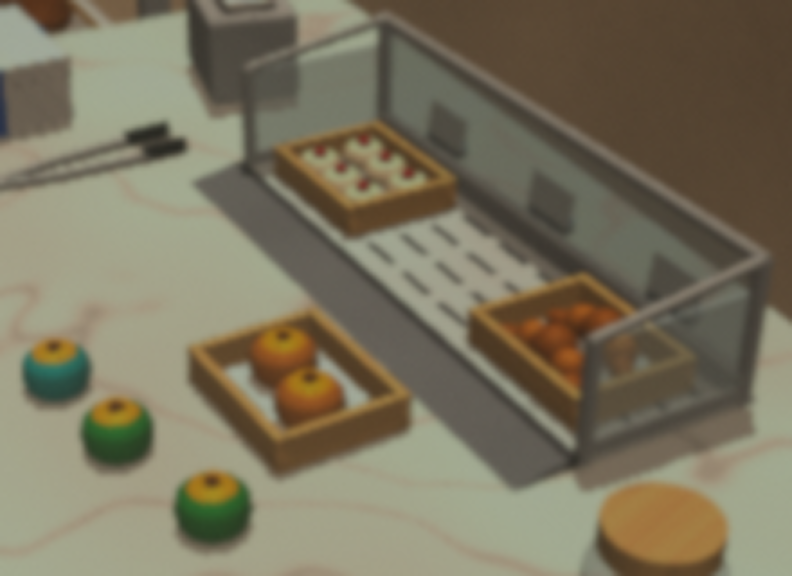

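Run:
```python
from cell import env
from h import *
ms,mi=env.camera_model('scene'),env.camera_model('side')
S=lambda p:np.array([180,140])+(np.array(p,float)+.5)/4.4-.5
I=lambda p:np.array([175,115])+(np.array(p,float)+.5)/3.6-.5
sc=[(218,213),(335,256),(254,362),(133,320)]; si=[(190,350),(315,310),(409,400),(280,445)]
a=plane(ms,S(sc),.032);b=plane(mi,I(si),.032)
print('tray scene\n',a.round(4)[:,:2],'\nside\n',b.round(4)[:,:2])
for q in (a,b): print([round(np.linalg.norm(q[i]-q[(i+1)%4]),4) for i in range(4)],q.mean(0).round(4), [round(np.degrees(np.arctan2(*(q[(i+1)%4]-q[i])[1::-1])),1) for i in range(4)])
print('tri',[tri([ms,mi],[S(p),I(q)]) [0].round(4).tolist() for p,q in zip(sc,si)])
a=plane(ms,S([(503,92),(225,487)]),0);b=plane(mi,I([(195,183),(516,488)]),0)
for q in (a,b): print('case',q.round(4),np.linalg.norm(q[0]-q[1]),np.degrees(np.arctan2(*(q[0]-q[1])[1::-1])))
# lookalikes (feet ~ z 0.02 centre)
g=plane(ms,S([(143,160),(95,230),(44,325)]),.02);print('green',g.round(3)[:,:2]); g=plane(mi,I([(56,372),(117,432),(212,508)]),.02);print(g.round(3)[:,:2])
# neighbour trays: C inner corner & B; rim z .037 scene: C (568,107),(505,207),(618,246?) B (415,346),(537,390)
g=plane(ms,S([(568,103),(505,207),(415,345),(330,465)]),.037);print('nb',g.round(3)[:,:2])
g=plane(mi,I([(275,148),(350,207),(470,310),(578,392),(585,273),(455,183)]),.037);print('nb side',g.round(3)[:,:2])
```

```text
tray scene
 [[ 0.4584 -0.017 ]
 [ 0.5753 -0.0123]
 [ 0.5802 -0.1542]
 [ 0.4681 -0.1646]] 
side
 [[ 0.4501 -0.0187]
 [ 0.5673 -0.0083]
 [ 0.5749 -0.1573]
 [ 0.4617 -0.1662]]
[np.float64(0.117), np.float64(0.142), np.float64(0.1125), np.float64(0.1479)] [ 0.5205 -0.087   0.032 ] [np.float64(2.3), np.float64(-88.0), np.float64(-174.7), np.float64(93.8)]
[np.float64(0.1176), np.float64(0.1493), np.float64(0.1136), np.float64(0.148)] [ 0.5135 -0.0876  0.032 ] [np.float64(5.1), np.float64(-87.1), np.float64(-175.5), np.float64(94.5)]
tri [[0.4537, -0.01, 0.0251], [0.5708, -0.0039, 0.0262], [0.5782, -0.1512, 0.0276], [0.4647, -0.1601, 0.0266]]
case [[ 0.5863  0.3034  0.    ]
 [ 0.6145 -0.2548  0.    ]] 0.5589771472188488 92.89038495522045
case [[ 0.5869  0.3074  0.    ]
 [ 0.6144 -0.2523  0.    ]] 0.5603950351525447 92.81069038740144
green [[ 0.352  0.02 ]
 [ 0.369 -0.08 ]
 [ 0.4   -0.198]]
[[ 0.347  0.016]
 [ 0.363 -0.083]
 [ 0.393 -0.198]]
nb [[ 0.665  0.277]
 [ 0.677  0.114]
 [ 0.687 -0.075]
 [ 0.69  -0.221]]
nb side [[ 0.661  0.275]
 [ 0.672  0.132]
 [ 0.679 -0.072]
 [ 0.693 -0.211]
 [ 0.799 -0.064]
 [ 0.783  0.131]]
```

The rim corners give a tray of 117 x 148 mm. The two views agree on the case to 3 mm, and the neighbouring trays sit where the case frame predicts. That puts the case origin at about (0.650, 0.0285) with yaw 2.85°. The tray is at about (0.517, -0.087) with yaw 4°. First I'll push it +y by its side wall, then +x. Next I'll plan the approach.

```bash
cat > plan.py <<'E'
import sys,numpy as np
from scipy.spatial.transform import Rotation as R
def rows(p0,rpy0,pts):
    """pts: list of (world xyz, yaw, nrows); prints tool-frame rows"""
    p=np.array(p0,float);r=R.from_euler('xyz',rpy0,degrees=True)
    for q,yaw,n in pts:
        q=np.array(q,float);g=R.from_euler('xyz',[180,0,yaw],degrees=True)
        dv=(r.inv()*g).as_rotvec()/n
        for i in range(n):
            d=np.round(r.inv().apply((q-p)/(n-i))*1000,0); dd=np.round(dv,3)
            p=p+r.apply(d)/1000; r=r*R.from_rotvec(dd); print(d.tolist(),dd.tolist())
        print('->',p.round(4),r.as_euler('xyz',degrees=True).round(2))
O=np.array([.650,.0285]);c,s=np.cos(np.radians(2.85)),np.sin(np.radians(2.85))
def w(x,y): return O+np.array([c*x-s*y,s*x+c*y])
def case(p): d=np.array(p[:2])-O; return np.array([c*d[0]+s*d[1],-s*d[0]+c*d[1]])
E
python3 - <<'E'
from cell import env
from h import *; from plan import *
o=env.get_obs()
ms,mi=env.camera_model('scene'),env.camera_model('side')
print('jar',plane(ms,[(181,264)],.138),plane(mi,[(360,260)],.138))
t=w(-.1386,-.219);print(t)
rows(o['tool_pos'],o['tool_rot'],[((.48,.2,.2),125,10),((*t,.12),92.85,10)])
E
```

```text
jar [[ 0.5784479  -0.46516316  0.138     ]] [[ 0.5756507  -0.46632593  0.138     ]]
[ 0.52246041 -0.19712051]
[-37.0, -28.0, 2.0] [-0.0, 0.0, 0.058]
[-39.0, -26.0, 2.0] [-0.0, 0.0, 0.058]
[-40.0, -24.0, 2.0] [-0.0, 0.0, 0.058]
[-41.0, -22.0, 2.0] [-0.0, 0.0, 0.058]
[-43.0, -19.0, 2.0] [-0.0, 0.0, 0.058]
[-43.0, -17.0, 2.0] [-0.0, 0.0, 0.058]
[-44.0, -14.0, 3.0] [-0.0, 0.0, 0.058]
[-45.0, -11.0, 2.0] [-0.0, 0.0, 0.058]
[-46.0, -9.0, 3.0] [-0.0, 0.0, 0.058]
[-47.0, -6.0, 2.0] [-0.0, 0.0, 0.058]
-> [0.4805 0.2    0.2001] [-1.7992e+02  6.0000e-02  1.2472e+02]
[-35.0, -19.0, 8.0] [-0.0, 0.0, 0.056]
[-36.0, -17.0, 8.0] [-0.0, 0.0, 0.056]
[-37.0, -15.0, 8.0] [-0.0, 0.0, 0.056]
[-38.0, -13.0, 8.0] [-0.0, 0.0, 0.056]
[-38.0, -11.0, 8.0] [-0.0, 0.0, 0.056]
[-39.0, -9.0, 8.0] [-0.0, 0.0, 0.056]
[-39.0, -7.0, 8.0] [-0.0, 0.0, 0.056]
[-40.0, -4.0, 8.0] [-0.0, 0.0, 0.056]
[-40.0, -2.0, 8.0] [-0.0, 0.0, 0.056]
[-40.0, 0.0, 9.0] [-0.0, 0.0, 0.056]
-> [ 0.5223 -0.1971  0.1197] [-1.7996e+02  9.0000e-02  9.2630e+01]
```

step_arm(moves=[{"dp":[-37,-28,2],"dr":[0,0,0.058],"fingers":0.4},{"dp":[-39,-26,2],"dr":[0,0,0.058],"fingers":0.4},{"dp":[-40,-24,2],"dr":[0,0,0.058],"fingers":0.4},{"dp":[-41,-22,2],"dr":[0,0,0.058],"fingers":0.4},{"dp":[-43,-19,2],"dr":[0,0,0.058],"fingers":0.4}])

```text
time_s: 0.72
tool_pos: [0.3631, 0.3998, 0.2121]
tool_rot: [-180.0, -0.0, 141.2]
force: [0.0, 0.3, 0.1]
grip_width: 0.0533
grasp_force: 0.0
```

step_arm(moves=[{"dp":[-43,-17,2],"dr":[0,0,0.058],"fingers":0.4},{"dp":[-44,-14,3],"dr":[0,0,0.058],"fingers":0.4},{"dp":[-45,-11,2],"dr":[0,0,0.058],"fingers":0.4},{"dp":[-46,-9,3],"dr":[0,0,0.058],"fingers":0.4},{"dp":[-47,-6,2],"dr":[0,0,0.058],"fingers":0.4}])

```text
time_s: 1.35
tool_pos: [0.4809, 0.1991, 0.2002]
tool_rot: [-180.0, -0.0, 124.6]
force: [0.1, 0.1, -0.8]
grip_width: 0.0519
grasp_force: 0.0
```

step_arm(moves=[{"dp":[-35,-19,8],"dr":[0,0,0.056],"fingers":0.4},{"dp":[-36,-17,8],"dr":[0,0,0.056],"fingers":0.4},{"dp":[-37,-15,8],"dr":[0,0,0.056],"fingers":0.4},{"dp":[-38,-13,8],"dr":[0,0,0.056],"fingers":0.4},{"dp":[-38,-11,8],"dr":[0,0,0.056],"fingers":0.4}])

```text
time_s: 1.98
tool_pos: [0.5017, 0.0011, 0.1601]
tool_rot: [-180.0, -0.0, 108.6]
force: [-0.2, -0.6, -0.3]
grip_width: 0.0521
grasp_force: 0.0
```

step_arm(moves=[{"dp":[-39,-9,8],"dr":[0,0,0.056],"fingers":0.4},{"dp":[-39,-7,8],"dr":[0,0,0.056],"fingers":0.4},{"dp":[-40,-4,8],"dr":[0,0,0.056],"fingers":0.4},{"dp":[-40,-2,8],"dr":[0,0,0.056],"fingers":0.4},{"dp":[-40,0,9],"dr":[0,0,0.056],"fingers":0.4}])

```text
time_s: 2.6
tool_pos: [0.5225, -0.1975, 0.1191]
tool_rot: [-180.0, -0.0, 92.5]
force: [-0.5, 0.3, -0.3]
grip_width: 0.0521
grasp_force: 0.0
```

step_arm(moves=[{"dp":[0,0,0],"dr":[0,0,0],"fingers":0.4},{"dp":[0,0,0],"dr":[0,0,0],"fingers":0.4},{"dp":[0,0,0],"dr":[0,0,0],"fingers":0.4},{"dp":[0,0,0],"dr":[0,0,0],"fingers":0.4},{"dp":[0,0,0],"dr":[0,0,0],"fingers":0.4}])

```text
time_s: 3.22
tool_pos: [0.5228, -0.1958, 0.1197]
tool_rot: [180.0, -0.0, 92.7]
force: [0.3, -0.3, 0.1]
grip_width: 0.0523
grasp_force: 0.0
```

step_arm(moves=[{"dp":[0,0,22],"dr":[0,0,-0.004],"fingers":0.4},{"dp":[0,0,22],"dr":[0,0,0],"fingers":0.4},{"dp":[0,0,22],"dr":[0,0,0],"fingers":0.4},{"dp":[0,0,22],"dr":[0,0,0],"fingers":0.4},{"dp":[0,0,20],"dr":[0,0,0],"fingers":0.4}])

```text
time_s: 3.85
tool_pos: [0.5227, -0.1961, 0.0108]
tool_rot: [180.0, -0.0, 92.9]
force: [-0.8, -0.3, -0.3]
grip_width: 0.052
grasp_force: 0.0
```

step_arm(moves=[{"dp":[3,0,0],"dr":[0,0,0],"fingers":0.4},{"dp":[4,0,0],"dr":[0,0,0],"fingers":0.4},{"dp":[4,0,0],"dr":[0,0,0],"fingers":0.4},{"dp":[4,0,0],"dr":[0,0,0],"fingers":0.4},{"dp":[4,0,0],"dr":[0,0,0],"fingers":0.4}])

```text
time_s: 4.47
tool_pos: [0.5219, -0.1771, 0.0119]
tool_rot: [180.0, -0.0, 92.9]
force: [-0.6, -0.0, -0.6]
grip_width: 0.0521
grasp_force: 0.0
```

step_arm(moves=[{"dp":[4,0,0],"dr":[0,0,0],"fingers":0.4},{"dp":[4,0,0],"dr":[0,0,0],"fingers":0.4},{"dp":[4,0,0],"dr":[0,0,0],"fingers":0.4},{"dp":[4,0,0],"dr":[0,0,0],"fingers":0.4},{"dp":[4,0,0],"dr":[0,0,0],"fingers":0.4}])

```text
time_s: 5.1
tool_pos: [0.5204, -0.158, 0.0115]
tool_rot: [180.0, 0.0, 92.8]
force: [-0.2, -2.3, -0.7]
grip_width: 0.0521
grasp_force: 1.4
```

step_arm(moves=[{"dp":[5,0,0],"dr":[0,0,0],"fingers":0.4},{"dp":[5,0,0],"dr":[0,0,0],"fingers":0.4},{"dp":[5,0,0],"dr":[0,0,0],"fingers":0.4},{"dp":[5,0,0],"dr":[0,0,0],"fingers":0.4},{"dp":[5,0,0],"dr":[0,0,0],"fingers":0.4}])

```text
time_s: 5.72
tool_pos: [0.5194, -0.1321, 0.0116]
tool_rot: [180.0, -0.0, 92.9]
force: [1.1, -3.1, -1.4]
grip_width: 0.0518
grasp_force: 1.4
```

step_arm(moves=[{"dp":[5,0,0],"dr":[0,0,0],"fingers":0.4},{"dp":[5,0,0],"dr":[0,0,0],"fingers":0.4},{"dp":[5,0,0],"dr":[0,0,0],"fingers":0.4},{"dp":[5,0,0],"dr":[0,0,0],"fingers":0.4},{"dp":[5,0,0],"dr":[0,0,0],"fingers":0.4}])

```text
time_s: 6.35
tool_pos: [0.5181, -0.1072, 0.0116]
tool_rot: [180.0, -0.0, 92.9]
force: [0.3, -3.0, -1.2]
grip_width: 0.0526
grasp_force: 1.4
```

step_arm(moves=[{"dp":[5,0,0],"dr":[0,0,0],"fingers":0.4},{"dp":[5,0,0],"dr":[0,0,0],"fingers":0.4},{"dp":[5,0,0],"dr":[0,0,0],"fingers":0.4},{"dp":[5,0,0],"dr":[0,0,0],"fingers":0.4},{"dp":[5,0,0],"dr":[0,0,0],"fingers":0.4}])

```text
time_s: 6.98
tool_pos: [0.5168, -0.0822, 0.0116]
tool_rot: [180.0, -0.0, 92.9]
force: [0.6, -2.6, -0.8]
grip_width: 0.0526
grasp_force: 1.4
```

Run:
```python
from cell import env
import cv2,numpy as np
from plan import *
o=env.get_obs();print(o['time_s'],o['tool_pos'],o['tool_rot'],case(o['tool_pos']),o['force'])
a=env.read_camera('scene')[120:265,190:340,::-1];b=env.read_camera('side')[130:260,190:350,::-1]
a=cv2.resize(a,None,fx=4,fy=4,interpolation=cv2.INTER_CUBIC)[:520,:400];
b=cv2.resize(b,None,fx=4,fy=4,interpolation=cv2.INTER_CUBIC)[:520,:400]
cv2.imwrite('pics/p1.png',cv2.convertScaleAbs(np.hstack([a,b]),alpha=1.3))
```

```text
6.975 [ 0.5168488  -0.0822282   0.01155952] [ 1.79997851e+02 -3.03445432e-03  9.28670262e+01] [-0.13849206 -0.10397079] [ 0.6008838  -2.60411011 -0.79068081]
```

View pics/p1.png

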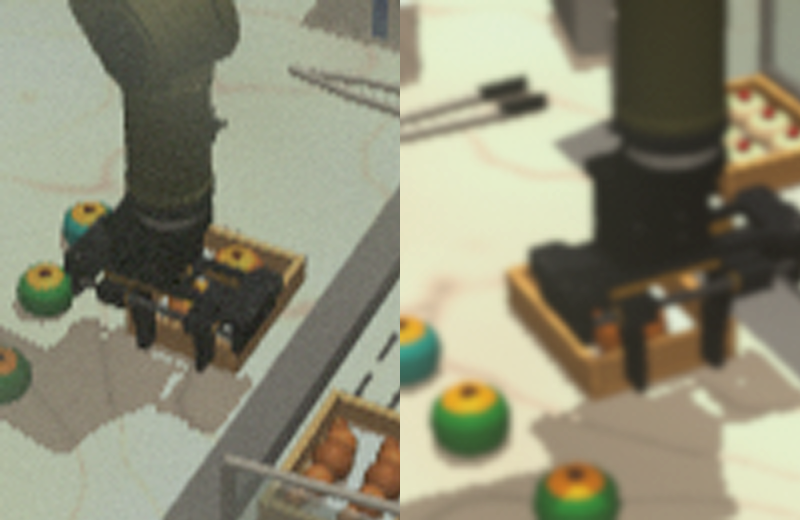

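The tray is square against the fingers, with its rim corners at about (306,257) and (238,347) in the left half and (508,270) and (592,345) in the right half. The gripper body is clear above the buns.

Run:
```python
from cell import env
from h import *; from plan import *
ms,mi=env.camera_model('scene'),env.camera_model('side')
for p in plane(ms,(np.array([(306,257),(238,349)])+.5)/4-.5+[190,120],.032): print('scene',case(p).round(4))
for p in plane(mi,(np.array([(108,270),(190,347),(337,320)])+.5)/4-.5+[190,130],.032): print('side',case(p).round(4))
```

```text
scene [-0.0762  0.0528]
scene [-0.0765 -0.092 ]
side [-0.1963  0.0532]
side [-0.1876 -0.0719]
side [-0.0781 -0.0921]
```

step_arm(moves=[{"dp":[4,0,0],"dr":[0,0,0],"fingers":0.4},{"dp":[4,0,0],"dr":[0,0,0],"fingers":0.4},{"dp":[4,0,0],"dr":[0,0,0],"fingers":0.4},{"dp":[4,0,0],"dr":[0,0,0],"fingers":0.4},{"dp":[3.5,0,0],"dr":[0,0,0],"fingers":0.4}])

```text
time_s: 7.7
tool_pos: [0.5159, -0.0629, 0.0116]
tool_rot: [180.0, -0.0, 92.9]
force: [0.0, -3.2, -0.6]
grip_width: 0.052
grasp_force: 1.5
```

step_arm(moves=[{"dp":[0,0,0],"dr":[0,0,0],"fingers":0.4},{"dp":[-10,0,0],"dr":[0,0,0],"fingers":0.4},{"dp":[-15,0,0],"dr":[0,0,0],"fingers":0.4},{"dp":[-15,0,-15],"dr":[0,0,0],"fingers":0.4},{"dp":[0,0,-30],"dr":[0,0,0],"fingers":0.4}])

```text
time_s: 8.32
tool_pos: [0.5168, -0.1059, 0.057]
tool_rot: [-179.9, 0.1, 92.6]
force: [0.3, 0.7, 0.1]
grip_width: 0.0517
grasp_force: 0.0
```

Run:
```python
from cell import env
from plan import *
o=env.get_obs();print(o['time_s'],o['tool_pos'],o['tool_rot'],case(o['tool_pos']),o['qpos'])
p=o['tool_pos'];a=(*p[:2],.13)
e=w(-.136-.06-.045,0);print(e)
rows(p,o['tool_rot'],[((*w(-.2,-.12),.14),75,3),((*e,.14),2.85,12)])
```

```text
8.325 [ 0.5168488  -0.10590725  0.05704652] [-1.79884923e+02  5.79600318e-02  9.26465235e+01] [-0.13966942 -0.12762054] [-23.19669085  13.69672657  35.56528754 112.18168126  -9.34462122
  57.05335581  19.36425328]
[0.40929809 0.01651715]
[2.0, -20.0, -28.0] [-0.001, 0.0, 0.103]
[1.0, -20.0, -27.0] [-0.001, 0.0, 0.103]
[-2.0, -21.0, -28.0] [-0.001, 0.0, 0.103]
-> [ 0.4559 -0.1012  0.1401] [1.7992e+02 6.0000e-02 7.4940e+01]
[8.0, -6.0, -0.0] [0.0, 0.0, 0.105]
[8.0, -7.0, -0.0] [0.0, 0.0, 0.105]
[7.0, -8.0, -0.0] [0.0, 0.0, 0.105]
[6.0, -9.0, -0.0] [0.0, 0.0, 0.105]
[5.0, -9.0, -0.0] [0.0, 0.0, 0.105]
[4.0, -10.0, -0.0] [0.0, 0.0, 0.105]
[3.0, -10.0, -0.0] [0.0, 0.0, 0.105]
[2.0, -10.0, -0.0] [0.0, 0.0, 0.105]
[1.0, -11.0, -0.0] [0.0, 0.0, 0.105]
[0.0, -11.0, -0.0] [0.0, 0.0, 0.105]
[-1.0, -10.0, -0.0] [0.0, 0.0, 0.105]
[-2.0, -11.0, -0.0] [0.0, 0.0, 0.105]
-> [0.4095 0.017  0.1399] [ 1.7992e+02 -5.0000e-02  2.7500e+00]
```

Run:
```python
from cell import env
from plan import *
o=env.get_obs();p=o['tool_pos']
e=w(-.220,0);print(e)
rows(p,o['tool_rot'],[((*w(-.2,-.10),.11),72,3),((*e,.11),2.85,12)])
```

```text
[0.43027211 0.0175613 ]
[9.0, -20.0, -18.0] [-0.001, 0.0, 0.12]
[7.0, -21.0, -17.0] [-0.001, 0.0, 0.12]
[4.0, -22.0, -18.0] [-0.001, 0.0, 0.12]
-> [ 0.4553 -0.0811  0.1101] [1.7992e+02 6.0000e-02 7.2020e+01]
[7.0, -5.0, -0.0] [0.0, 0.0, 0.101]
[7.0, -5.0, -0.0] [0.0, 0.0, 0.101]
[6.0, -6.0, -0.0] [0.0, 0.0, 0.101]
[6.0, -6.0, -0.0] [0.0, 0.0, 0.101]
[5.0, -7.0, -0.0] [0.0, 0.0, 0.101]
[4.0, -7.0, -0.0] [0.0, 0.0, 0.101]
[3.0, -8.0, -0.0] [0.0, 0.0, 0.101]
[2.0, -8.0, -0.0] [0.0, 0.0, 0.101]
[2.0, -8.0, -0.0] [0.0, 0.0, 0.101]
[1.0, -9.0, -0.0] [0.0, 0.0, 0.101]
[-0.0, -8.0, -0.0] [0.0, 0.0, 0.101]
[-1.0, -9.0, -0.0] [0.0, 0.0, 0.101]
-> [0.4304 0.0177 0.1099] [ 1.7991e+02 -5.0000e-02  2.5800e+00]
```

step_arm(moves=[{"dp":[9,-20,-18],"dr":[-0.001,0,0.12],"fingers":0.3},{"dp":[7,-21,-17],"dr":[0,0,0.12],"fingers":0.2},{"dp":[4,-22,-18],"dr":[0,0,0.12],"fingers":0},{"dp":[7,-5,0],"dr":[0,0,0.101],"fingers":0},{"dp":[7,-5,0],"dr":[0,0,0.101],"fingers":0}])

```text
time_s: 8.95
tool_pos: [0.452, -0.0628, 0.1109]
tool_rot: [179.9, -0.2, 60.4]
force: [-0.0, 0.3, -0.5]
grip_width: 0.0851
grasp_force: 0.0
```

step_arm(moves=[{"dp":[6,-6,0],"dr":[0,0,0.101],"fingers":0},{"dp":[6,-6,0],"dr":[0,0,0.101],"fingers":0},{"dp":[5,-7,0],"dr":[0,0,0.101],"fingers":0},{"dp":[4,-7,0],"dr":[0,0,0.101],"fingers":0},{"dp":[3,-8,0],"dr":[0,0,0.101],"fingers":0}])

```text
time_s: 9.57
tool_pos: [0.4419, -0.022, 0.1105]
tool_rot: [180.0, -0.1, 31.4]
force: [-0.5, -0.1, 0.4]
grip_width: 0.087
grasp_force: 0.0
```

step_arm(moves=[{"dp":[2,-8,0],"dr":[0,0,0.101],"fingers":0},{"dp":[2,-8,0],"dr":[0,0,0.101],"fingers":0},{"dp":[1,-9,0],"dr":[0,0,0.101],"fingers":0},{"dp":[0,-8,0],"dr":[0,0,0.101],"fingers":0},{"dp":[-1,-9,0],"dr":[0,0,0.101],"fingers":0}])

```text
time_s: 10.2
tool_pos: [0.4314, 0.0192, 0.1105]
tool_rot: [-180.0, -0.1, 2.5]
force: [0.4, -0.8, -0.2]
grip_width: 0.0874
grasp_force: 0.0
```

step_arm(moves=[{"dp":[0,0,0],"dr":[0,0,0],"fingers":0},{"dp":[0,0,0],"dr":[0,0,0],"fingers":0},{"dp":[0,0,0],"dr":[0,0,0],"fingers":0},{"dp":[0,0,0],"dr":[0,0,0],"fingers":0},{"dp":[0,0,0],"dr":[0,0,0],"fingers":0}])

```text
time_s: 10.82
tool_pos: [0.4309, 0.0201, 0.1095]
tool_rot: [180.0, -0.1, 2.8]
force: [-0.9, 0.0, 0.2]
grip_width: 0.0872
grasp_force: 0.0
```

Run:
```python
from cell import env
from plan import *
o=env.get_obs();print(o['time_s'],o['tool_pos'],o['tool_rot'],case(o['tool_pos']),o['qpos'].round(1),o['grip_width'])
import cv2
b=env.read_camera('side')[130:260,190:350,::-1]
cv2.imwrite('pics/p2.png',cv2.convertScaleAbs(cv2.resize(b,None,fx=4.5,fy=4.5,interpolation=cv2.INTER_CUBIC),alpha=1.3))
```

```text
10.825 [0.43085766 0.02010006 0.10946666] [ 1.79998990e+02 -5.46183765e-02  2.80051171e+00] [-0.21928895  0.00250651] [-34.9  -4.5  27.9 121.5   2.4  62.4 -95.4] 0.08718133474858175
```

View pics/p2.png

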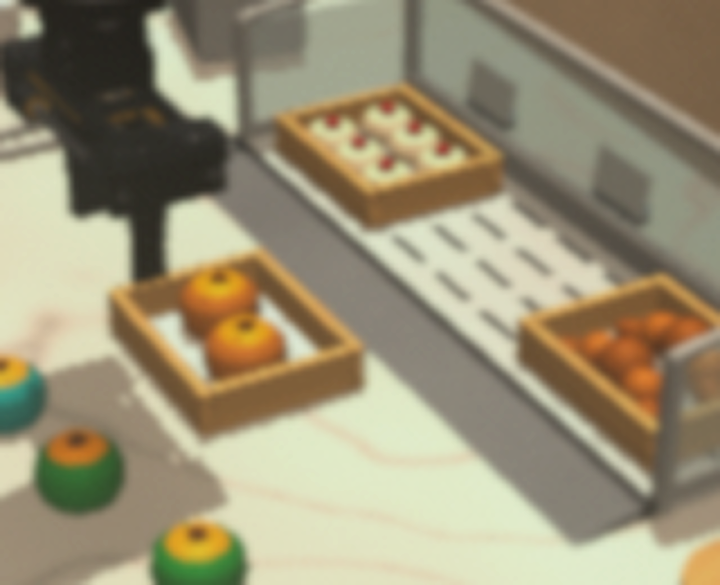

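The tray now stands opposite the empty place, with its rim corners at (110,297), (262,252), (363,350) and (205,400). The gripper is raised at the left, and one finger shows at (148,245). I'll check these numbers before descending.

Run:
```python
from cell import env
from h import *; from plan import *
mi=env.camera_model('side');o=env.get_obs()
q=plane(mi,(np.array([(110,297),(262,252),(363,350),(205,402)])+.5)/4.5-.5+[190,130],.032)
for p in q: print(case(p).round(4))
print('c',case(q.mean(0)))
r=R.from_euler('xyz',o['tool_rot'],degrees=True)
for y in(-.05,0,.05):
    print(y,(proj(mi,o['tool_pos']+r.apply([0,y,0]))-[190,130])*4.5, case(o['tool_pos']+r.apply([0,y,0])))
```

```text
[-0.1996  0.0653]
[-0.0804  0.0694]
[-0.0813 -0.0765]
[-0.1982 -0.081 ]
c [-0.13986666 -0.00571737]
-0.05 [[ 81.85547025 210.76444263]] [-0.21924222  0.05256086]
0 [[112.32719317 243.88895419]] [-0.21928244  0.00256088]
0.05 [[144.70159297 279.065056  ]] [-0.21932266 -0.04743911]
```

step_arm(moves=[{"dp":[0,5,20],"dr":[0,0.001,0],"fingers":0},{"dp":[0,0,20],"dr":[0,0,0],"fingers":0},{"dp":[0,0,20],"dr":[0,0,0],"fingers":0},{"dp":[0,0,20],"dr":[0,0,0],"fingers":0},{"dp":[0,0,17.5],"dr":[0,0,0],"fingers":0}])

```text
time_s: 11.5
tool_pos: [0.4312, 0.0152, 0.0113]
tool_rot: [180.0, -0.1, 2.8]
force: [-0.2, -0.3, 0.1]
grip_width: 0.0872
grasp_force: 0.0
```

step_arm(moves=[{"dp":[3,0,0],"dr":[0,0,0],"fingers":0},{"dp":[4,0,0],"dr":[0,0,0],"fingers":0},{"dp":[4,0,0],"dr":[0,0,0],"fingers":0},{"dp":[4,0,0],"dr":[0,0,0],"fingers":0},{"dp":[5,0,0],"dr":[0,0,0],"fingers":0}])

```text
time_s: 12.12
tool_pos: [0.451, 0.0163, 0.0121]
tool_rot: [-180.0, -0.1, 2.8]
force: [-4.9, -0.1, 2.6]
grip_width: 0.0871
grasp_force: 2.3
```

step_arm(moves=[{"dp":[5,0,0],"dr":[0,0,0],"fingers":0},{"dp":[5,0,0],"dr":[0,0,0],"fingers":0},{"dp":[5,0,0],"dr":[0,0,0],"fingers":0},{"dp":[5,0,0],"dr":[0,0,0],"fingers":0},{"dp":[5,0,0],"dr":[0,0,0],"fingers":0}])

```text
time_s: 12.75
tool_pos: [0.4757, 0.0173, 0.0118]
tool_rot: [180.0, -0.0, 2.8]
force: [-5.8, 0.1, 3.4]
grip_width: 0.087
grasp_force: 3.0
```

step_arm(moves=[{"dp":[5,0,0],"dr":[0,0,0],"fingers":0},{"dp":[5,0,0],"dr":[0,0,0],"fingers":0},{"dp":[5,0,0],"dr":[0,0,0],"fingers":0},{"dp":[5,0,0],"dr":[0,0,0],"fingers":0},{"dp":[5,0,0],"dr":[0,0,0],"fingers":0}])

```text
time_s: 13.38
tool_pos: [0.5008, 0.0185, 0.0117]
tool_rot: [180.0, -0.0, 2.8]
force: [-4.8, -0.1, 2.6]
grip_width: 0.0868
grasp_force: 2.6
```

Run:
```python
from cell import env
from plan import *
o=env.get_obs();print(o['time_s'],o['tool_pos'],o['tool_rot'],case(o['tool_pos']),o['force'])
import cv2
b=env.read_camera('side')[110:240,220:380,::-1]
cv2.imwrite('pics/p3.png',cv2.convertScaleAbs(cv2.resize(b,None,fx=4.5,fy=4.5,interpolation=cv2.INTER_CUBIC),alpha=1.3))
```

```text
13.375 [0.50083423 0.01853744 0.01172463] [ 1.79987647e+02 -3.12534441e-02  2.79833869e+00] [-0.14947662 -0.00253351] [-4.75146688 -0.10617637  2.5544766 ]
```

View pics/p3.png

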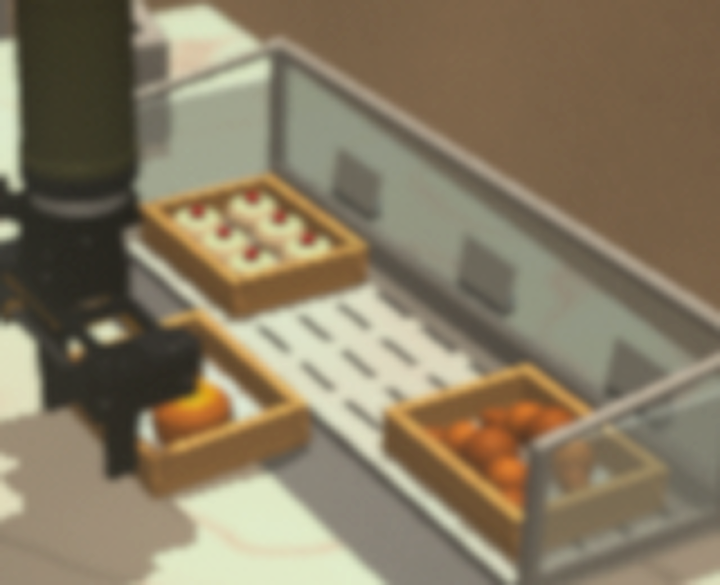

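The tray is on the ramp in front of the gap, with its far right rim corner at (308,408). A bun shows in place, and the front edge is tilted up a little.

Run:
```python
from cell import env
from h import *; from plan import *
mi=env.camera_model('side')
f=lambda l,z:[case(p).round(4).tolist() for p in plane(mi,(np.array(l)+.5)/4.5-.5+[220,110],z)]
print(f([(308,405),(200,312)],.038), f([(387,410),(525,535),(237,292),(365,243),(142,212)],.037))
```

```text
[[-0.0181, -0.073], [-0.0193, 0.0729]] [[0.0253, -0.1024], [0.0193, -0.2623], [0.0198, 0.0876], [0.1446, 0.1078], [0.0201, 0.2386]]
```

step_arm(moves=[{"dp":[5,0,0],"dr":[0,0,0],"fingers":0},{"dp":[5,0,0],"dr":[0,0,0],"fingers":0},{"dp":[5,0,0],"dr":[0,0,0],"fingers":0},{"dp":[5,0,0],"dr":[0,0,0],"fingers":0},{"dp":[5,0,0],"dr":[0,0,0],"fingers":0}])

```text
time_s: 14.05
tool_pos: [0.5266, 0.0199, 0.0121]
tool_rot: [180.0, -0.1, 2.8]
force: [-2.6, -0.0, -1.9]
grip_width: 0.0871
grasp_force: 1.4
```

step_arm(moves=[{"dp":[5,0,-0.6],"dr":[0,0,0],"fingers":0},{"dp":[5,0,-0.6],"dr":[0,0,0],"fingers":0},{"dp":[5,0,-0.6],"dr":[0,0,0],"fingers":0},{"dp":[5,0,-0.6],"dr":[0,0,0],"fingers":0},{"dp":[5,0,-0.6],"dr":[0,0,0],"fingers":0}])

```text
time_s: 14.68
tool_pos: [0.5514, 0.0211, 0.0154]
tool_rot: [-180.0, -0.1, 2.8]
force: [-3.8, 0.1, -0.7]
grip_width: 0.087
grasp_force: 1.8
```

step_arm(moves=[{"dp":[4,0,-1],"dr":[0,0,0],"fingers":0},{"dp":[4,0,-1],"dr":[0,0,0],"fingers":0},{"dp":[4,0,-1],"dr":[0,0,0],"fingers":0},{"dp":[4,0,-1],"dr":[0,0,0],"fingers":0},{"dp":[4,0,-1],"dr":[0,0,0],"fingers":0}])

```text
time_s: 15.3
tool_pos: [0.5714, 0.0221, 0.0205]
tool_rot: [-180.0, -0.1, 2.8]
force: [-3.7, 0.0, 1.7]
grip_width: 0.0871
grasp_force: 2.2
```

step_arm(moves=[{"dp":[4,0,-1],"dr":[0,0,0],"fingers":0},{"dp":[4,0,-1],"dr":[0,0,0],"fingers":0},{"dp":[4,0,-1],"dr":[0,0,0],"fingers":0},{"dp":[4,0,-1],"dr":[0,0,0],"fingers":0},{"dp":[4,0,-1],"dr":[0,0,0],"fingers":0}])

```text
time_s: 15.92
tool_pos: [0.5915, 0.0231, 0.0254]
tool_rot: [180.0, -0.1, 2.8]
force: [-3.8, -0.6, 2.2]
grip_width: 0.0872
grasp_force: 1.9
```

Run:
```python
from cell import env
from plan import *
o=env.get_obs();print(o['time_s'],o['tool_pos'],o['tool_rot'],case(o['tool_pos']),o['force'])
import cv2
b=env.read_camera('side')[110:240,220:380,::-1]
cv2.imwrite('pics/p4.png',cv2.convertScaleAbs(cv2.resize(b,None,fx=4.5,fy=4.5,interpolation=cv2.INTER_CUBIC),alpha=1.3))
```

```text
15.925 [0.59148466 0.0230633  0.02543464] [ 1.79999092e+02 -1.33346646e-01  2.79882222e+00] [-0.05871329 -0.00252051] [-3.76659062 -0.60103107  2.2334668 ]
```

View pics/p4.png

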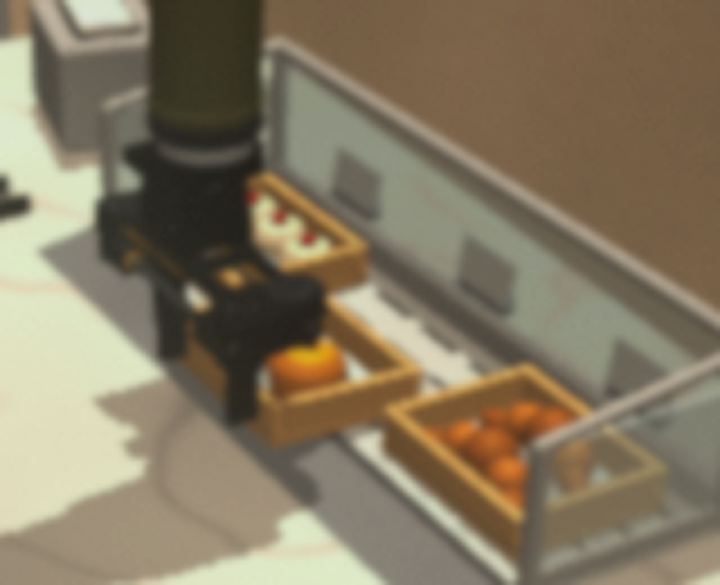

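The front edge has gone over the crest onto the deck side, and the near wall is raised with the finger still against it. The bun is inside, and there is a visible gap to the croissant tray at (388,410).

step_arm(moves=[{"dp":[4,0,0],"dr":[0,0,0],"fingers":0},{"dp":[4,0,0],"dr":[0,0,0],"fingers":0},{"dp":[4,0,0],"dr":[0,0,0],"fingers":0},{"dp":[4,0,0],"dr":[0,0,0],"fingers":0},{"dp":[4,0,0],"dr":[0,0,0],"fingers":0}])

```text
time_s: 16.6
tool_pos: [0.6112, 0.024, 0.0252]
tool_rot: [180.0, -0.1, 2.8]
force: [-2.1, -0.1, -1.9]
grip_width: 0.0869
grasp_force: 1.1
```

step_arm(moves=[{"dp":[4,0,0.4],"dr":[0,0,0],"fingers":0},{"dp":[4,0,0.4],"dr":[0,0,0],"fingers":0},{"dp":[4,0,0.4],"dr":[0,0,0],"fingers":0},{"dp":[4,0,0.4],"dr":[0,0,0],"fingers":0},{"dp":[4,0,0.4],"dr":[0,0,0],"fingers":0}])

```text
time_s: 17.23
tool_pos: [0.6313, 0.0249, 0.0238]
tool_rot: [-180.0, -0.1, 2.8]
force: [-4.3, -0.0, 3.9]
grip_width: 0.0873
grasp_force: 2.3
```

step_arm(moves=[{"dp":[4,0,0.4],"dr":[0,0,0],"fingers":0},{"dp":[4,0,0.4],"dr":[0,0,0],"fingers":0},{"dp":[4,0,0.4],"dr":[0,0,0],"fingers":0},{"dp":[4,0,0.4],"dr":[0,0,0],"fingers":0},{"dp":[4,0,0.4],"dr":[0,0,0],"fingers":0}])

```text
time_s: 17.85
tool_pos: [0.6511, 0.026, 0.0214]
tool_rot: [-180.0, -0.1, 2.8]
force: [-3.9, -0.8, 1.9]
grip_width: 0.087
grasp_force: 2.3
```

step_arm(moves=[{"dp":[3,0,0],"dr":[0,0,0],"fingers":0},{"dp":[3,0,0],"dr":[0,0,0],"fingers":0},{"dp":[3,0,0],"dr":[0,0,0],"fingers":0},{"dp":[3,0,0],"dr":[0,0,0],"fingers":0},{"dp":[2,0,0],"dr":[0,0,0],"fingers":0}])

```text
time_s: 18.48
tool_pos: [0.6652, 0.0267, 0.0213]
tool_rot: [180.0, -0.1, 2.8]
force: [-3.8, -0.5, 1.0]
grip_width: 0.0869
grasp_force: 1.7
```

Run:
```python
from cell import env
from plan import *
o=env.get_obs();print(o['time_s'],o['tool_pos'],o['tool_rot'],case(o['tool_pos']),o['force'])
import cv2
b=env.read_camera('side')[110:240,220:380,::-1]
cv2.imwrite('pics/p5.png',cv2.convertScaleAbs(cv2.resize(b,None,fx=4.5,fy=4.5,interpolation=cv2.INTER_CUBIC),alpha=1.3))
```

```text
18.475 [0.66521682 0.02667572 0.02132749] [ 1.79995821e+02 -1.22738847e-01  2.79915685e+00] [ 0.01510729 -0.00257863] [-3.7712062  -0.45421671  0.97242887]
```

View pics/p5.png

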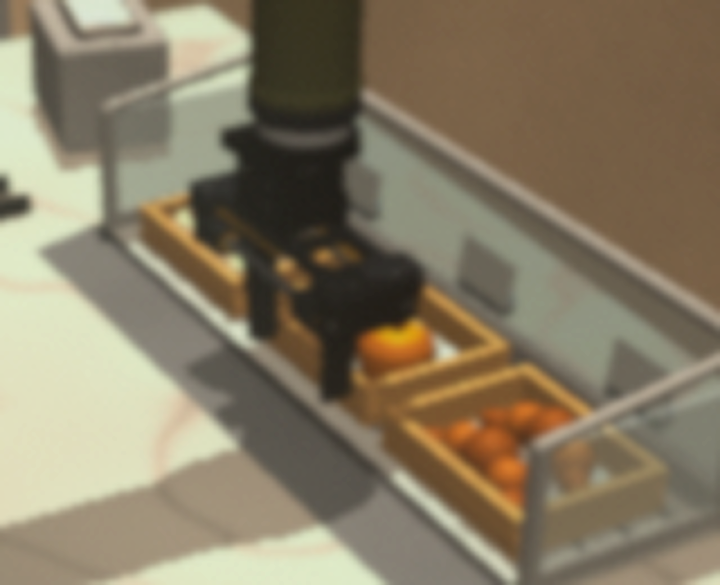

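The tray is in the row and level with its neighbours: its far right rim corner is at (507,348) and its near wall is clear of the sill at (360,400). I'll push 2 mm more, then back off.

step_arm(moves=[{"dp":[1,0,0],"dr":[0,0,0],"fingers":0},{"dp":[1,0,0],"dr":[0,0,0],"fingers":0},{"dp":[0,0,0],"dr":[0,0,0],"fingers":0},{"dp":[-4,0,0],"dr":[0,0,0],"fingers":0},{"dp":[-10,0,0],"dr":[0,0,0],"fingers":0}])

```text
time_s: 19.15
tool_pos: [0.6539, 0.026, 0.0221]
tool_rot: [180.0, -0.3, 2.8]
force: [-0.8, -0.6, -0.1]
grip_width: 0.0869
grasp_force: 0.0
```

step_arm(moves=[{"dp":[-20,0,0],"dr":[0,0,0],"fingers":0},{"dp":[-25,0,-10],"dr":[0,0,0],"fingers":0},{"dp":[-25,0,-30],"dr":[0,0,0],"fingers":0},{"dp":[-25,0,-40],"dr":[0,0,0],"fingers":0},{"dp":[-25,0,-40],"dr":[0,0,0],"fingers":0}])

```text
time_s: 19.77
tool_pos: [0.5319, 0.0201, 0.1425]
tool_rot: [-180.0, -0.2, 2.8]
force: [-0.3, 1.5, 0.6]
grip_width: 0.0871
grasp_force: 0.0
```

step_arm(moves=[{"dp":[-20,0,-40],"dr":[0,0,0],"fingers":0},{"dp":[-20,0,-30],"dr":[0,0,0],"fingers":0},{"dp":[-10,0,-20],"dr":[0,0,0],"fingers":0},{"dp":[0,0,0],"dr":[0,0,0],"fingers":0},{"dp":[0,0,0],"dr":[0,0,0],"fingers":0}])

```text
time_s: 20.4
tool_pos: [0.4826, 0.0177, 0.2303]
tool_rot: [-180.0, -0.1, 2.8]
force: [-1.0, -0.9, 0.3]
grip_width: 0.0872
grasp_force: 0.0
```

Run:
```python
from cell import env
from plan import *
o=env.get_obs();print(o['time_s'],o['tool_pos'],o['force'])
import cv2
b=env.read_camera('side')[110:240,220:380,::-1]
cv2.imwrite('pics/p6.png',cv2.convertScaleAbs(cv2.resize(b,None,fx=4.5,fy=4.5,interpolation=cv2.INTER_CUBIC),alpha=1.3))
```

```text
20.4 [0.48261302 0.01771238 0.23033817] [-0.99770805 -0.8516977   0.30413439]
```

View pics/p6.png

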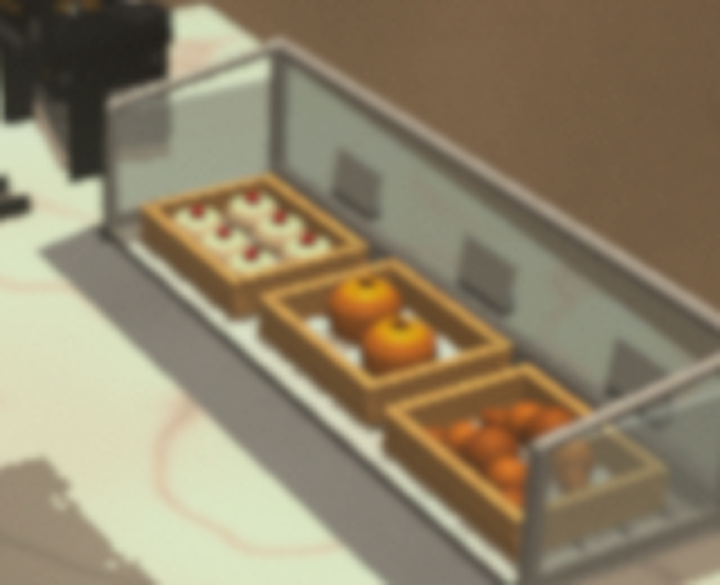

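The tray sits flat in the row with both buns inside, and its rim corners are at (262,298), (393,263), (508,348) and (370,390). The neighbours haven't moved. I'll do one numeric check, then hand in.

Run:
```python
from cell import env
from h import *; from plan import *
mi=env.camera_model('side')
q=plane(mi,(np.array([(262,298),(393,262),(509,348),(370,390)])+.5)/4.5-.5+[220,110],.037)
k=np.array([case(p) for p in q]);print(k.round(4),k.mean(0))
m=k.mean(0)
if abs(m[0]-.088)<.010 and abs(m[1])<.012: print(env.sign_off())
```

```text
[[ 0.0312  0.0708]
 [ 0.1459  0.0713]
 [ 0.1452 -0.0754]
 [ 0.0294 -0.0756]] [ 0.08793622 -0.00222908]
the job is handed in; nothing more can be done
None
```

The refilled tray is in the empty middle place, flat on the deck and square to the case. By the last side-camera check it is about 2 mm off centre, both pastries are still in it and the neighbouring trays look unmoved; I handed the job in at about 20 s on the robot's clock.

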